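Fit the stage plate of a stereo microscope

TASK

The round stage plate of the microscope stand lies half out of its place. Without picking it up, push it across the rim with the fingertips until it drops into the round recess and lies flat and flush with the stand, then push both steel clips round so that their turned-up tips lie well in over the plate. Do not push the plate off the stand, and leave the other things on the table where they are.

Things in the scene. Friction and masses are not known exactly. Their poses are not given: they have to be found in the camera images.
- stand: Base of a stereo microscope, fixed: grey plate, top face 22 mm above the table. Origin on the table under the centre of its round recess; x points from the user's side to the pole, y to the left, z up. It reaches from x -105 to +115 mm and y -90 to +90 mm. Recess: 79 mm across, 6 mm deep, sharp upright rim, flat bare-metal floor 16 mm above the table.
- pole (a point): Axis of the stand's 23 mm steel pole at the level of the stand's top (22 mm above the table), at stand x +90 mm; its foot is 48 mm across, its top 317 mm above the table.
- head (a point): Middle of the microscope's optical head, fixed on the pole and swung aside to the right rear (stand x +155, y -91 mm, 250 mm above the table). It fills about 75 mm round this point in plan, and its arm the 40 mm wide strip from there to the pole, from 170 to 350 mm above the table.
- stage_plate: Loose black plastic disc, 76 mm across, 6 mm thick, about 60 g; origin in the middle of its underside. It starts flat on the stand's top, on the user's side of the recess and partly over its rim, 46 to 67 mm from the recess's centre. Home: underside on the recess floor, top flush with the stand, 1.5 mm of play all round. It slides easily.
- clip_left (a joint): Left swing clip: angle about its upright pivot at stand x +30, y +58 mm. 0 = swung right out; grows as it swings in over the recess (counter-clockwise from above), stop at 1.6 rad. At angle q it points from pivot to tip along stand direction (-cos(q-0.55), -sin(q-0.55)). It turns with light friction (0.6 N at the tip) and stays where it is left.
- clip_right (a joint): Right swing clip: angle about its upright pivot at stand x +30, y -58 mm: mirror image of the left one (it swings in clockwise from above); at angle q it points along stand direction (-cos(q-0.55), +sin(q-0.55)).
- clip_left_tip (a point): Turned-up end of the left clip, 55 mm from the pivot, 10 mm above the stand's top. The clip is a steel strip 9 mm wide, lying 2.2 to 4.4 mm above the stand's top; its last 11 mm are turned up to 15 mm above the stand. It passes over the plate only when the plate is home.
- clip_left_pivot (a point): Axis of the left clip's pivot, 10 mm above the stand's top (screw head 13 mm across, 10.4 mm high).
- clip_right_tip (a point): Turned-up end of the right clip, 55 mm from the pivot, 10 mm above the stand's top; built like the left one.
- clip_right_pivot (a point): Axis of the right clip's pivot, 10 mm above the stand's top (screw head 13 mm across, 10.4 mm high).
- laptop_lid_corner (a point): Nearest upper corner of the open laptop's lid, a fixed obstacle behind the stand: the lid stands from here along world +x and slopes down towards -y.
- tin_small: Bystander: small round tin, 35 mm across, 15 mm high, on the stand's rear left corner; origin at its foot.
- tin_wax: Bystander: round tin, 66 mm across, 22 mm high, on the table beyond the stand's right front corner; origin at its foot.
- tweezers: Bystander: steel tweezers, 122 x 12 x 9 mm, lying on the table before the stand, along their own y; origin under the middle.
- eraser: Bystander: eraser, 21 x 46 x 13 mm, on the table right of the stand.
- paper_weight: Bystander: turned metal weight with a knob, 48 mm across, 46 mm high, on the table at the right front; origin at its foot.
- tape_roll: Bystander: roll of paper tape, 96 mm across, 25 mm high, on the table right of the stand; origin at its foot.
Things that resemble listed ones, but are neither listed nor needed, are in the scene too. What is shaped like the stage_plate but white is not meant.

How it is judged (in metres and radians):
On the way, in this order (a step that is already met when the one before it is completed fails the run):
1. the stage plate has dropped into the recess and lies flat (horizontal distance between stage_plate and stand below 0.004 m and z of stage_plate in the frame of stand between 0.0145 and 0.0178 m and angle between stage_plate's own z axis and vertical below 0.035 rad), for 0.2 s.
2. both clips lie in over the seated plate (all of step 1 and horizontal distance between each of clip_left_tip, clip_right_tip and stage_plate below 0.03 m), for 0.2 s.
At the end, for the whole second after the job is handed in: The plate lies in the recess: centre within 4 mm of the recess's, underside within 1.8 mm of the recess floor, tilted less than 0.035 rad, at rest; the tips of both clips, also at rest, are within 30 mm of the plate's centre (all of step 2 and linear speed of stage_plate below 0.01 m/s and velocity of joint clip_left between -0.05 and 0.05 rad/s and velocity of joint clip_right between -0.05 and 0.05 rad/s); the robot touches nothing.
It fails at once if the stage plate is lifted off the stand (more than 12 mm above its top) (z of stage_plate in the frame of stand above 0.034 m).
It fails at once if the stage plate is tipped up by more than 0.4 rad (angle between stage_plate's own z axis and vertical above 0.4 rad).
It fails at once if the stage plate is pushed off the stand (height (world z) of stage_plate below 0.01 m).
It fails at once if another thing on the table (tins, tweezers, eraser, weight, tape) is moved by more than 25 mm (distance of any of tin_small, tin_wax, tweezers, eraser, paper_weight, tape_roll from where it was at the start of the episode above 0.025 m).
It also fails if it takes over 58 s, if anything falls off the work surface, if the arm or the gripper's body presses on something with over 40 N, if the wrist force passes 120 N, or if a joint passes its speed limit or range.

ROBOT

A 6-joint arm with a two-finger parallel gripper is mounted at the origin on the work surface; the furniture and walls round the work are solid. World frame = base frame: x ahead of the robot, y to its left, z up, the work surface at z = 0. Lengths are in m, angles in degrees, forces in N, time in s.
With the tool pointing down it reaches from about 0.375 to 0.925 m from the base axis. Payload 5.7 kg.
Tool frame: the origin (TCP) lies at the very end of the fingers, on their centre line; the grasp point (between the pads) lies 19 mm behind it; z points along the fingers, y is the line along which they close (so a half turn about z gives the same grasp; the last joint's range is limited). The gripper opens to 88 mm and grips with 3 to 60 N. Pads are 20 mm wide; open, the fingers measure 115 mm over their backs; the gripper's body (75 mm by 178 mm) begins 61 mm behind the grasp point.
Start: joints at [58.436, 20.558, 86.54, -0, 72.909, -6.595], TCP at [0.253, 0.544, 0.197] pointing down, gripper open.
Joint ranges: [-170.27, 170.27], [-57.76, 135], [12.27, 136.19], [-55.21, 235.2], [11.17, 155.16], [-170.74, 170.74]. Speed limits (degrees/s): [136.94, 136.94, 180, 180, 180, 180].

INTERFACE

Orientations are given as [roll, pitch, yaw] about the fixed x, y, z axes, in that order (R = Rz(yaw) Ry(pitch) Rx(roll)).
In Python, from station import r, camera gives the robot as it stands.
- The arm moves only by the tool send_rows, never from a script. Its arguments are lists of equal length, an entry for each row: "rot": the turn, a rotation vector about the world's x, y, z in rad, a list of three; "linear": the shift along the world's x, y, z in cm, a list of three; "fingers": the opening, from 0 (shut) to 1 (fully open). A call has 1 to 20 rows; each row is the pose to reach, as a shift and turn from the pose commanded when the call began; what a row does not reach only later rows make up. A row lasts 1/8 s, in which the tool goes at most 62.5 mm and 10.7 degrees, less where a joint would pass 70% of its speed; a pose out of reach is approached as far as the arm can. A call with a gripper value outside its range is refused whole. The fingers move at their own pace and stop on an object; "grip_force" is the grip in N (left out, the last holds). Time passes only in rows, so rows that repeat a pose let the fingers close. It gives the time, the measured TCP pose, the force, the opening and the grip force at its end, in the units of the state.
- r.observe(): the state, without advancing time (a new reading comes with each control period).
- camera(name): name is "scene" or "top" or "wrist"; returns a dict with "pixels" (480x640x3 uint8, blue, green, red), "range_z" (480x640 float32, m along the optical axis (not along the pixel's ray), 0 where there is no reading), "fx", "fy", "cx", "cy" (pixels), "position" and "rotation" of the camera in the world. Camera axes: x right, y up, looking along -z (the intrinsics and any distortion apply to the point x, -y, -z); pixel columns grow to the right and rows downward; lengths in m; the calibration is good to about 2 mm. A picture is of the moment at which its call begins.
- r.finish_job(): hands the job in; it is judged then, once.
The state is a dict: "clock": time; "joints": joint angles; "dq": joint speeds; "tau": joint torques, N m; "eef_pos": TCP position; "eef_rot": TCP orientation; "contact_force": force on the tool from outside, world axes, zero at the start; "moment": the same for the moment, N m; "grip_width": finger opening in m; "finger_force": force on a finger pad.
Only numpy, scipy, OpenCV 4.12 (cv2) and the standard library are available. Lean on these libraries where they do the work, as an engineer would, in place of code of your own. Each camera call takes 0.05 s, during which the arm holds its last target. There are 200 camera calls.

## Working session

There is one attempt and no reset: what is moved stays moved. The work goes in short steps, Python scripts to look and compute and a tool call to move; the robot and the scene stay as the last step left them, time stands still between calls to the robot, and variables do not carry over. Pictures are saved under pics/ and viewed, at most 10 in all, crops included, and the job is handed in when it is done.

Besides the shell and the picture viewer there is one more tool, called after ">>>" in YAML: its name, and indented under it one key for each argument. send_rows: Moves the arm, as the interface text tells. Its arguments: {"type":"object","properties":{"rot":{"type":"array"},"linear":{"type":"array"},"fingers":{"type":"array"},"grip_force":{"type":"number"}},"required":["rot","linear","fingers"]}

```bash
mkdir -p pics; ls
python3 - <<'E'
from station import r,camera
import cv2,numpy as np
for n in("top","scene"):
    c=camera(n); cv2.imwrite(f"pics/{n}0.png",c["pixels"]); np.savez(f"{n}0.npz",**c)
    print(n,c["fx"],c["fy"],c["cx"],c["cy"],c["position"],np.round(c["rotation"],4).tolist(),[k for k in c])
print(r.observe())
E
```

```text
pics
top 524.9252941517524 524.9252941517524 319.9844721108986 238.32221759470363 [ 0.38606098 -0.22329617  1.11978236] [6.7356, -0.5317, -91.4065] ['pixels', 'range_z', 'fx', 'fy', 'cx', 'cy', 'position', 'rotation']
scene 474.81814344317576 474.81814344317576 315.3474784688447 240.73197532511284 [-0.01067924 -0.60987582  0.73881297] [47.3317, -1.2256, -50.9105] ['pixels', 'range_z', 'fx', 'fy', 'cx', 'cy', 'position', 'rotation']
{'clock': 0.1, 'joints': array([ 5.84335483e+01,  2.05945023e+01,  8.65898275e+01, -2.86446928e-04,
        7.29083222e+01, -6.59434542e+00]), 'dq': array([-0.00113943, -0.09010041, -0.08517933,  0.15027314,  0.01106519,
       -0.07064504]), 'tau': array([-2.86114164e-04, -5.16359425e+01, -2.71405935e+01,  6.77326787e-02,
        2.77275749e-02, -6.24040058e-05]), 'eef_pos': array([0.25297688, 0.54336173, 0.19660612]), 'eef_rot': array([-1.79907929e+02, -1.03682253e-02,  1.55027970e+02]), 'contact_force': array([ 0.25286212, -0.10480785, -0.25554147]), 'moment': array([-0.07445382,  0.04556091,  0.02565283]), 'finger_force': 0.0, 'grip_width': 0.08777750902061972}
```

View pics/top0.png

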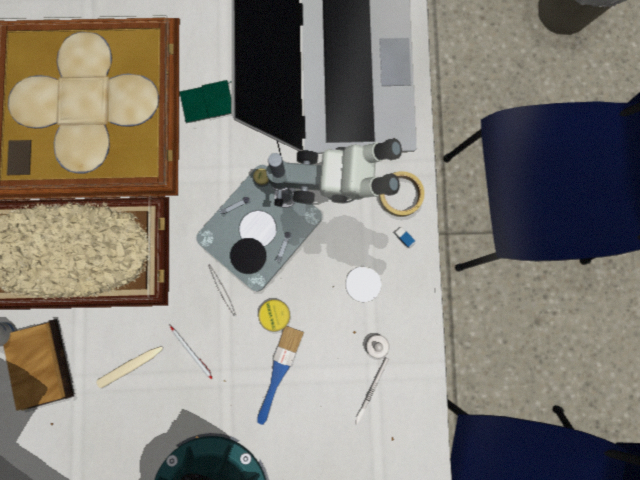

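View pics/scene0.png

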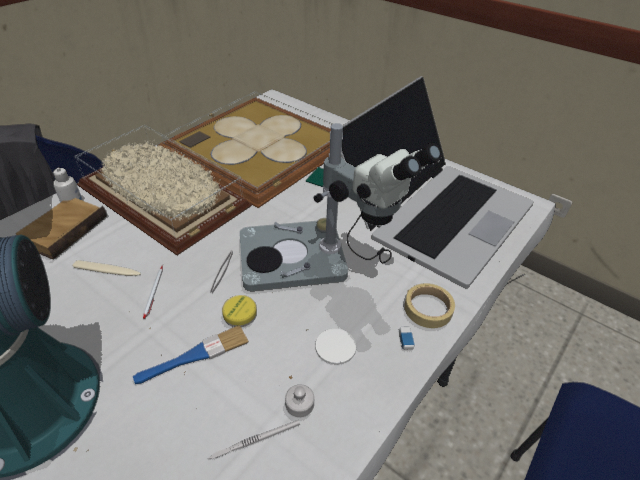

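The top view shows the black plate at (249,256), partly over the bright recess at (257,229), with the clips at (234,207) and (282,246). Possible confusions: the black disc (249,256) is the plate. The white disc (364,284) on the table is a decoy, and the bright disc (257,229) is the recess floor. I choose the black one and check it in a close crop.

```bash
cat > h.py <<'E'
import numpy as np,cv2
from scipy.spatial.transform import Rotation as R
def rot(c): return R.from_euler('xyz',c["rotation"],degrees=True).as_matrix()
def ray(c,uv,z):
    uv=np.atleast_2d(uv).astype(float)
    d=np.c_[(uv[:,0]-c["cx"])/c["fx"],-(uv[:,1]-c["cy"])/c["fy"],-np.ones(len(uv))]@rot(c).T
    p=np.array(c["position"]); return p+d*((z-p[2])/d[:,2])[:,None]
def proj(c,P):
    q=(np.atleast_2d(P)-c["position"])@rot(c)
    return np.c_[c["cx"]+c["fx"]*q[:,0]/-q[:,2],c["cy"]-c["fy"]*q[:,1]/-q[:,2]]
E
python3 - <<'E'
from h import *
c=dict(np.load("top0.npz"))
im=c["pixels"]
cv2.imwrite("pics/crop0.png",cv2.resize(im[150:300,180:340],None,fx=5,fy=5,interpolation=cv2.INTER_CUBIC)[:600*5//4][:750][:,:800][0:600] if 0 else cv2.resize(im[155:300,185:340],None,fx=4,fy=4,interpolation=cv2.INTER_CUBIC))
hsv=cv2.cvtColor(im,cv2.COLOR_BGR2HSV)
def blobs(m,name,z):
    n,l,s,ce=cv2.connectedComponentsWithStats(m.astype(np.uint8))
    for i in range(1,n):
        x,y,w,h,a=s[i]
        if a>150 and 190<ce[i][0]<420 and 150<ce[i][1]<370: print(name,s[i],ce[i].round(1),ray(c,ce[i],z).round(4)[0])
blobs(im.max(2)<45,"black",.028)
blobs(im.min(2)>225,"white",.016)
print(im[229,257],im[256,249],im[230,220],im[284,364],im[300,300])
# range check
for u,v in[(249,256),(257,225),(220,235),(300,300)]:
    print(u,v,c["range_z"][v,u], )
E
```

```text
black [231 239  35  34 931] [247.6 255.5] [ 0.4822 -0.0849  0.028 ]
white [347 268  34  33 849] [363.4 283.9] [ 0.4177 -0.3255  0.016 ]
[228 224 222] [34 31 33] [135 134 126] [231 230 229] [202 207 209]
249 256 1.0942959
257 225 1.115622
220 235 1.1057107
300 300 1.1152925
```

View pics/crop0.png

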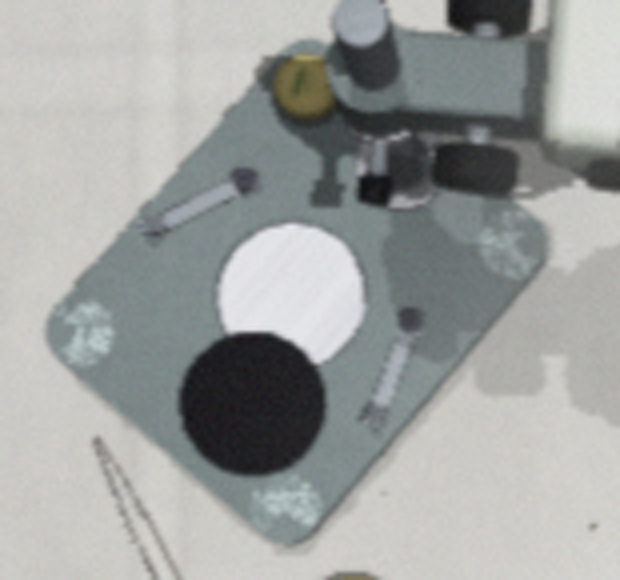

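The crop confirms it: the black disc is at crop (252,403), and the recess at (291,297). The left clip's pivot is at (245,180) with its tip at (152,226); the right clip's pivot is at (411,318) with its tip at (374,417).

```bash
cat > meas.py <<'E'
from h import *
from scipy.optimize import least_squares
def circ(P):
    f=lambda p:np.hypot(P[:,0]-p[0],P[:,1]-p[1])-p[2]
    s=least_squares(f,[*P.mean(0)[:2],.038],loss='soft_l1',f_scale=.0007); return s.x
def big(m,near):
    m=np.pad(m.astype(np.uint8),0)
    cs,_=cv2.findContours(m,cv2.RETR_EXTERNAL,cv2.CHAIN_APPROX_NONE)
    cs=[k for k in cs if len(k)>40 and cv2.pointPolygonTest(k,near,False)>=0]
    return cs[0][:,0].astype(float)
E
python3 - <<'E'
from meas import *
c=dict(np.load("top0.npz")); im=c["pixels"]; up=cv2.resize(im,None,fx=4,fy=4,interpolation=cv2.INTER_CUBIC)
f=lambda p:(p+.5)/4-.5
g=cv2.cvtColor(up,cv2.COLOR_BGR2GRAY)
b=big(g<80,(249*4,256*4)); w=big(g>185,(258*4,226*4))
pl=circ(ray(c,f(b),.028)); 
W=ray(c,f(w),.022); k=np.hypot(W[:,0]-pl[0],W[:,1]-pl[1])>.041
rc=circ(W[k]); print("plate",pl,"recess",rc)
o=np.array([185,155])
cr=lambda u,v,z:ray(c,np.array([u,v])/4+o,z)[0][:2]
L=cr(245,180,.0324);Rr=cr(411,318,.0324);Lt=cr(152,226,.034);Rt=cr(374,417,.034)
y=(L-Rr);print("pivots",L,Rr,np.linalg.norm(y)); y/=np.linalg.norm(y);x=np.array([y[1],-y[0]])
yaw=np.degrees(np.arctan2(x[1],x[0])); o1=(L+Rr)/2-.03*x; print("yaw",yaw,"origin from pivots",o1)
S=rc[:2]
for n,p in dict(plate=pl[:2],L=L,R=Rr,Lt=Lt,Rt=Rt).items(): print(n,((p-S)@np.c_[x,y]).round(4))
# edges of stand via scene cam too
E
```

```text
plate [ 0.48211851 -0.08504121  0.03735752] recess [ 0.53934496 -0.10529398  0.03756916]
pivots [ 0.59890067 -0.08362169] [ 0.5238094  -0.16948992] 0.11407038971575877
yaw -41.16950765645523 origin from pivots [ 0.53877207 -0.10680714]
plate [-0.0564 -0.0224]
L [0.0306 0.0555]
R [ 0.0306 -0.0586]
Lt [-0.0192  0.0765]
Rt [-0.0213 -0.0774]
```

Run:
```python
from h import *
for n in("top0","scene0"):
    c=dict(np.load(n+".npz")); Z=c["range_z"]; v,u=np.mgrid[:480,:640]
    q=np.c_[((u-c["cx"])/c["fx"]*Z).ravel(),(-(v-c["cy"])/c["fy"]*Z).ravel(),-Z.ravel()]@rot(c).T+c["position"]
    q=q[(Z>0).ravel()]
    for a,b in[((.253,.544),(.435,-.068))]:
        a=np.array(a);b=np.array(b);t=np.clip(((q[:,:2]-a)@(b-a))/((b-a)@(b-a)),0,1)
        d=np.linalg.norm(q[:,:2]-(a+t[:,None]*(b-a)),axis=1)
        for lo in np.arange(0,1,.2):
            k=(d<.12)&(t>=lo)&(t<lo+.2); print(n,lo.round(1),k.sum(),np.percentile(q[k,2],[50,99.5]).round(3) if k.sum() else '')
    S=np.array([.539,-.106]);y=np.radians(-41.2);X=np.array([np.cos(y),np.sin(y)]);Y=np.array([-X[1],X[0]])
    s=np.c_[(q[:,:2]-S)@X,(q[:,:2]-S)@Y,q[:,2]]
    k=(abs(s[:,0]+80)<12)&(abs(s[:,1]-0)<60) if 0 else (abs(s[:,0]+.07)<.02)&(abs(s[:,1]-.05)<.02); print("stand top z",np.median(s[k,2]))
    k=(np.hypot(q[:,0]-.482,q[:,1]+.085)<.03);print("plate top z",np.median(q[k,2]))
    k=(s[:,0]<.06)&(s[:,0]>-.2)&(abs(s[:,1])<.2);print("max z near",np.percentile(s[k,2],99.9))
```

```text
top0 0.0 692 [-0.001  0.004]
top0 0.2 7271 [0.028 0.081]
top0 0.4 7379 [0.002 0.083]
top0 0.6 7757 [0.005 0.085]
top0 0.8 6818 [0.001 0.027]
stand top z 0.021164319411956733
plate top z 0.027228780890158677
max z near 0.1836595388938089
scene0 0.0 1109 [0.    0.069]
scene0 0.2 4767 [0.03 0.1 ]
scene0 0.4 4679 [0.003 0.086]
scene0 0.6 5809 [0.007 0.088]
scene0 0.8 4835 [0.002 0.025]
stand top z 0.022337133850686808
plate top z 0.028442222646374304
max z near 0.18261869676813663
```

>>> send_rows:
  rot:
    - [0, 0, 0.04]
    - [0, 0, 0.083]
    - [0, 0, 0.083]
    - [0, 0, 0.083]
    - [0, 0, 0.083]
    - [0, 0, 0.083]
    - [0, 0, 0.083]
    - [0, 0, 0.083]
    - [0, 0, 0.083]
    - [0, 0, 0.083]
    - [0, 0, 0.083]
    - [0, 0, 0.083]
    - [0, 0, 0.083]
    - [0, 0, 0.083]
    - [0, 0, 0.083]
    - [0, 0, 0.083]
    - [0, 0, 0.083]
    - [0, 0, 0.083]
  linear:
    - [1.5, -5, 0]
    - [3, -10, 0]
    - [4.5, -15, 0]
    - [6, -20, 0]
    - [7.5, -25, 0]
    - [9, -30, 0]
    - [10.5, -35, 0]
    - [12, -40, 0]
    - [13.5, -45, 0]
    - [15, -50, 0]
    - [16.5, -55.5, 0]
    - [18.2, -61.1, 0]
    - [18.2, -61.1, -3]
    - [18.2, -61.1, -7]
    - [18.2, -61.1, -11]
    - [18.2, -61.1, -14]
    - [18.2, -61.1, -14]
    - [18.2, -61.1, -14]
  fingers: [0.57, 0.57, 0.57, 0.57, 0.57, 0.57, 0.57, 0.57, 0.57, 0.57, 0.57, 0.57, 0.57, 0.57, 0.57, 0.57, 0.57, 0.57]
  grip_force: 20

```text
clock: 2.35
eef_pos: [0.4358, -0.0673, 0.058]
eef_rot: [-180.0, 0.0, 159.8]
contact_force: [0.1, 0.2, 0.4]
grip_width: 0.0498
finger_force: 0.0
```

Run:
```python
from h import *
from station import camera
c=camera("wrist");s=camera("scene");np.savez("w1.npz",**c)
print(c["position"],c["rotation"])
a=cv2.resize(s["pixels"][200:320,200:360],(640,480))
cv2.imwrite("pics/w1.png",np.hstack([cv2.resize(c["pixels"],(400,300)),cv2.resize(a,(400,300))]))
```

```text
[ 0.35965627 -0.0397572   0.24549437] [-17.13068271   0.08176764  69.85555137]
```

View pics/w1.png

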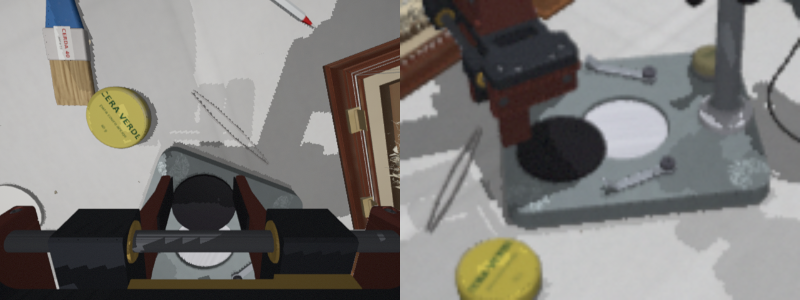

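The wrist view shows the plate centred between the fingers, at about (204,202). The scene view shows the fingers just behind the plate.

>>> send_rows:
  rot:
    - [0, 0, 0]
    - [0, 0, 0]
    - [0, 0, 0]
    - [0, 0, 0]
    - [0, 0, 0]
    - [0, 0, 0]
    - [0, 0, 0]
    - [0, 0, 0]
    - [0, 0, 0]
    - [0, 0, 0]
    - [0, 0, 0]
    - [0, 0, 0]
    - [0, 0, 0]
    - [0, 0, 0]
    - [0, 0, 0]
    - [0, 0, 0]
    - [0, 0, 0]
    - [0, 0, 0]
    - [0, 0, 0]
  linear:
    - [0, 0, -2]
    - [0, 0, -3.3]
    - [0, 0, -3.3]
    - [0.4, -0.15, -3.3]
    - [0.8, -0.3, -3.3]
    - [1.2, -0.45, -3.3]
    - [1.6, -0.6, -3.3]
    - [2.0, -0.75, -3.3]
    - [2.4, -0.9, -3.3]
    - [2.8, -1.05, -3.3]
    - [3.2, -1.2, -3.3]
    - [3.6, -1.35, -3.3]
    - [4.0, -1.5, -3.3]
    - [4.4, -1.65, -3.3]
    - [4.8, -1.8, -3.3]
    - [5.1, -1.9, -3.3]
    - [5.4, -2.0, -3.3]
    - [5.6, -2.1, -3.3]
    - [5.6, -2.1, -3.3]
  fingers: [0.57, 0.57, 0.57, 0.57, 0.57, 0.57, 0.57, 0.57, 0.57, 0.57, 0.57, 0.57, 0.57, 0.57, 0.57, 0.57, 0.57, 0.57, 0.57]

```text
clock: 4.82
eef_pos: [0.4915, -0.0882, 0.0243]
eef_rot: [-180.0, 0.0, 159.8]
contact_force: [0.2, -0.3, 0.3]
grip_width: 0.05
finger_force: 0.0
```

Run:
```python
from h import *
from station import camera
c=camera("top");s=camera("scene");np.savez("t2.npz",**c);np.savez("s2.npz",**s)
cv2.imwrite("pics/p2.png",np.hstack([cv2.resize(c["pixels"][170:290,195:315],(400,400),interpolation=2),cv2.resize(s["pixels"][205:305,230:330],(400,400),interpolation=2)]))
```

```text
(no output)
```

View pics/p2.png

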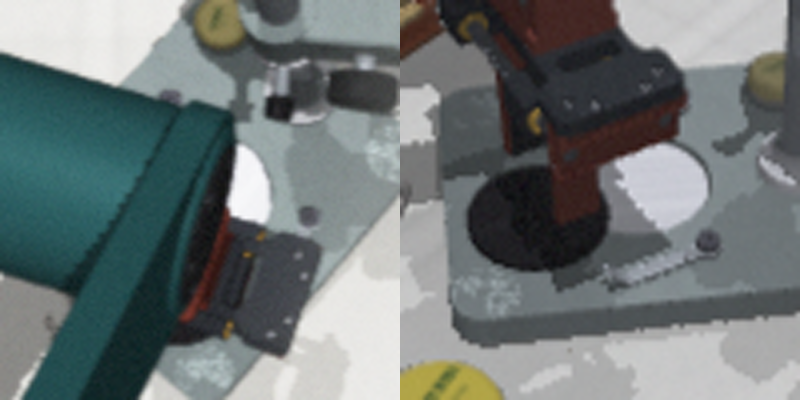

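The plate still seems to be at scene (265,260), with the finger in front of or above it. I'll measure this before moving on.

Run:
```python
from h import *
from station import r
s0=dict(np.load("scene0.npz"));s=dict(np.load("s2.npz"))
d=np.array([.938,-.346,0]);t=np.array([-.346,-.938,0]);T=np.array([.4915,-.0882,.0243])
for w in(.025,.039):
  for e in(-.01,.01):print("tip corner",proj(s,T+w*t+e*d))
print("plate top circ edges orig",proj(s,[[.482+.038*np.cos(a),-.085+.038*np.sin(a),.028] for a in(0,1.57,3.14,4.71)]).round(1).tolist())
for n,q in(("0",s0),("2",s)):
    g=q["pixels"].max(2); m=(g<60).astype(np.uint8); m[:, :225]=0;m[:,320:]=0;m[:243]=0;m[:,:]*=1;m[290:]=0
    x,y,w,h=cv2.boundingRect(m);print(n,x,y,w,h,m.sum())
v=s["range_z"];print(r.observe()["eef_pos"])
for row in range(240,272,3): print(row,[tuple(s["pixels"][row,c]) [2] for c in range(262,290,3)],(v[row,262:290:3]).round(3).tolist())
```

```text
tip corner [[267.77127132 266.99152207]]
tip corner [[276.30838268 263.6334594 ]]
tip corner [[270.79475248 271.22067512]]
tip corner [[279.38360803 267.79989137]]
plate top circ edges orig [[274.7, 249.0], [249.7, 250.4], [249.7, 268.3], [275.7, 266.8]]
0 247 247 60 26 720
2 247 243 39 30 809
[ 0.49110722 -0.08807719  0.0243131 ]
240 [np.uint8(20), np.uint8(27), np.uint8(55), np.uint8(63), np.uint8(57), np.uint8(59), np.uint8(56), np.uint8(56), np.uint8(54), np.uint8(57)] [1.003999948501587, 1.0099999904632568, 0.8610000014305115, 0.8519999980926514, 0.8569999933242798, 0.8629999756813049, 0.8759999871253967, 0.878000020980835, 0.8830000162124634, 0.8880000114440918]
243 [np.uint8(73), np.uint8(80), np.uint8(57), np.uint8(53), np.uint8(50), np.uint8(56), np.uint8(56), np.uint8(54), np.uint8(79), np.uint8(189)] [1.0499999523162842, 1.0470000505447388, 0.8619999885559082, 0.8679999709129333, 0.8740000128746033, 0.875, 0.878000020980835, 0.8840000033378601, 0.8880000114440918, 1.059000015258789]
246 [np.uint8(49), np.uint8(45), np.uint8(69), np.uint8(55), np.uint8(55), np.uint8(62), np
[... 2293 characters left out ...]
742507935]
267 [np.uint8(19), np.uint8(20), np.uint8(23), np.uint8(20), np.uint8(17), np.uint8(28), np.uint8(77), np.uint8(78), np.uint8(79), np.uint8(81)] [0.9860000014305115, 0.984000027179718, 0.984000027179718, 0.9860000014305115, 0.984000027179718, 0.9890000224113464, 0.9950000047683716, 0.9959999918937683, 0.9929999709129333, 0.9940000176429749]
270 [np.uint8(30), np.uint8(30), np.uint8(14), np.uint8(17), np.uint8(40), np.uint8(65), np.uint8(77), np.uint8(80), np.uint8(79), np.uint8(120)] [0.9789999723434448, 0.9779999852180481, 0.9779999852180481, 0.9869999885559082, 0.9900000095367432, 0.9919999837875366, 0.9909999966621399, 0.9879999756813049, 0.9900000095367432, 0.9879999756813049]
```

Run:
```python
from h import *
for n in("s2","t2"):
    c=dict(np.load(n+".npz"))
    Z=c["range_z"]
    def P(u,v):
        z=Z[v,u];return (np.array([(u-c["cx"])/c["fx"]*z,-(v-c["cy"])/c["fy"]*z,-z])@rot(c).T+c["position"]).round(4)
    if n=="s2":
        for u,v in[(271,258),(273,258),(274,255),(274,252),(268,255),(268,252),(262,261),(258,266),(285,250)]: print(u,v,P(u,v),c["pixels"][v,u])
```

```text
271 258 [ 0.4723 -0.1205  0.0596] [28 31 54]
273 258 [ 0.4786 -0.1199  0.0544] [28 32 54]
274 255 [ 0.4812 -0.1206  0.0614] [28 31 54]
274 252 [ 0.4808 -0.1214  0.0707] [31 35 54]
268 255 [ 0.4721 -0.1126  0.0632] [32 32 41]
268 252 [ 0.4737 -0.1115  0.0698] [30 33 47]
262 261 [ 0.4777 -0.0876  0.0254] [25 22 20]
258 266 [ 0.4608 -0.0924  0.0267] [34 32 31]
285 250 [ 0.542  -0.0949  0.0151] [204 195 192]
```

Run:
```python
from h import *
from station import camera
s=dict(np.load("s2.npz"));s0=dict(np.load("scene0.npz"))
Rm=rot(s)
for p in([.467,-.121,.0243],[.4757,-.1182,.0243],[.4851,-.1217,.0243],[.4757,-.1182,.05],[.482,-.085,.028]):
    print(p,proj(s,p).round(1),-((np.array(p)-s["position"])@Rm)[2])
d=s0["range_z"]-s["range_z"]
for row in range(246,276,2): print(row,(d[row,262:286:2]*1000).round().astype(int).tolist(), s["pixels"][row,262:286:2].max(1).tolist())
w=camera("wrist");cv2.imwrite("pics/w3.png",np.hstack([w["pixels"][200:,150:500][:,:],cv2.resize(s["pixels"][225:280,230:300],(350,280),interpolation=cv2.INTER_NEAREST)]))
```

```text
[0.467, -0.121, 0.0243] [[270.1 271.6]] 0.9822864720607175
[0.4757, -0.1182, 0.0243] [[272.  268.6]] 0.988597763701608
[0.4851, -0.1217, 0.0243] [[276.3 266.9]] 0.9924649939860494
[0.4757, -0.1182, 0.05] [[271.5 259.9]] 0.9711834998413129
[0.482, -0.085, 0.028] [[262.5 258.5]] 1.0047624682861829
246 [4, -1, -1, 162, 172, 169, 175, 175, 168, 3, 2, 5] [54, 52, 56, 69, 58, 53, 55, 57, 67, 93, 120, 211]
248 [2, -3, 7, 146, 151, 153, 148, 95, 86, -1, 0, 1] [22, 25, 30, 57, 56, 62, 61, 55, 54, 128, 127, 133]
250 [-7, -3, 4, 71, 78, 73, 70, 64, 68, 3, 3, 3] [20, 27, 28, 47, 57, 56, 56, 54, 56, 131, 132, 202]
252 [0, 1, -4, 60, 64, 66, 62, 59, 58, -2, 1039, -5] [22, 24, 27, 47, 55, 53, 54, 56, 54, 99, 129, 135]
254 [1, -1, -2, 54, 60, 58, 51, 52, 53, 1, 0, 0] [23, 20, 28, 40, 54, 54, 54, 54, 57, 46, 131, 128]
256 [0, 5, 3, 44, 46, 51, 44, 37, 36, -2, -3, 4] [27, 25, 25, 40, 53, 55, 52, 56, 54, 32, 99, 130]
258 [-2, -2, -1, -2, 46, 37, 34, 31, -1, 0, -1, 1] [29, 21, 23, 42, 58, 57, 57, 41, 35, 31, 88, 131]
260 [-4, -1, 0, 0, 31, 4, -1, 3, -3, -2, -4, 0] [21, 27, 27, 28, 53, 33, 25, 29, 28, 29, 100, 127]
262 [2, -1, 2, -1, 1, 0, 2, -1, 4, -3, 3, 0] [27, 20, 23, 24, 22, 29, 25, 28, 29, 22, 100, 119]
264 [3, -3, -2, 0, -3, 0, -3, 2, -1, -1, 1, -1] [30, 26, 30, 23, 22, 26, 28, 30, 26, 40, 86, 86]
266 [-3, -1, -1, -2, -1, -3, 2, -3, -1, 0, 1, -1] [24, 27, 25, 26, 26, 24, 29, 25, 25, 81, 85, 85]
268 [1, 3, 1, 0, 3, 2, 4, -5, 0, 2, -3, 0] [35, 31, 16, 24, 30, 25, 21, 22, 81, 85, 86, 87]
270 [2, 3, 0, 1, -2, 3, 0, 2, -2, 2, -1, 4] [35, 36, 28, 17, 24, 24, 45, 68, 85, 85, 87, 86]
272 [0, 3, 0, 0, -1, -1, -3, -1, -1, 1, 3, -1] [42, 37, 65, 42, 60, 67, 66, 83, 73, 91, 119, 124]
274 [-3, -1, 3, 3, -5, 0, -1, 4, -978, 0, -2, 3] [121, 124, 121, 63, 67, 67, 65, 68, 79, 129, 124, 114]
```

View pics/w3.png

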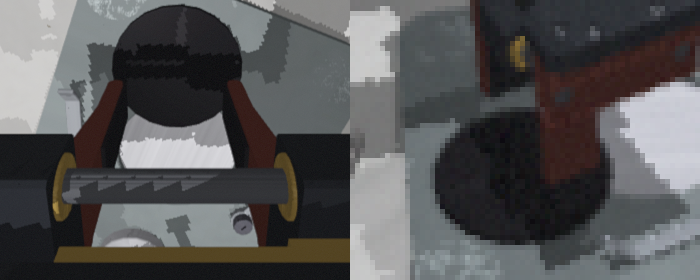

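The plate is untouched. The depth picture puts the visible fingertips at z≈0.052 m, though the state says 0.024, so the tips sit about 27 mm higher than reported. I'll back off behind the plate and lower step by step, watching both force and camera.

>>> send_rows:
  rot:
    - [0, 0, 0]
    - [0, 0, 0]
    - [0, 0, 0]
    - [0, 0, 0]
    - [0, 0, 0]
    - [0, 0, 0]
  linear:
    - [-3, 1.1, 0]
    - [-5.9, 2.2, 0]
    - [-5.9, 2.2, 0]
    - [-5.9, 2.2, -0.7]
    - [-5.9, 2.2, -1.4]
    - [-5.9, 2.2, -1.4]
  fingers: [0.57, 0.57, 0.57, 0.57, 0.57, 0.57]

```text
clock: 5.72
eef_pos: [0.4327, -0.0663, 0.0096]
eef_rot: [-180.0, -0.0, 159.8]
contact_force: [-0.0, 0.4, 0.2]
grip_width: 0.0499
finger_force: 0.0
```

```bash
cat > tip.py <<'E'
from h import *
from station import camera,r
s=camera("scene");T=r.observe()["eef_pos"];s0=dict(np.load("scene0.npz"))
d=(s0["range_z"]-s["range_z"])
m=((d>.015)&(s["range_z"]>0)).astype(np.uint8)
v,u=np.nonzero(m);Z=s["range_z"][v,u]
q=np.c_[(u-s["cx"])/s["fx"]*Z,-(v-s["cy"])/s["fy"]*Z,-Z]@rot(s).T+s["position"]
k=np.hypot(*(q[:,:2]-T[:2]).T)<.055
t=np.array([-.346,-.938]);
for sg,n in((1,"right"),(-1,"left")):
    kk=k&(((q[:,:2]-T[:2])@t)*sg>.015); z=np.sort(q[kk,2]); print(n,len(z),z[:8].round(4))
print(T,r.observe()["contact_force"].round(1),r.observe()["clock"])
E
python3 tip.py
```

```text
right 4185 [0.0362 0.037  0.0373 0.0375 0.0379 0.0382 0.0384 0.0386]
left 225 [0.0358 0.0359 0.0363 0.0378 0.038  0.0388 0.0392 0.0395]
[ 0.43258841 -0.06627668  0.00981341] [-0.1 -0.5  0.7] 5.775
```

>>> send_rows:
  rot:
    - [0, 0, 0]
    - [0, 0, 0]
    - [0, 0, 0]
    - [0, 0, 0]
  linear:
    - [0, 0, -0.3]
    - [0, 0, -0.6]
    - [0, 0, -0.8]
    - [0, 0, -0.8]
  fingers: [0.57, 0.57, 0.57, 0.57]

```text
clock: 6.28
eef_pos: [0.4321, -0.0661, 0.0022]
eef_rot: [-180.0, -0.0, 159.8]
contact_force: [-0.2, 0.2, 0.2]
grip_width: 0.0498
finger_force: 0.0
```

```bash
sed -i 's/d>.015/d>.008/' tip.py; python3 tip.py
```

```text
right 4105 [0.0281 0.0287 0.0292 0.0295 0.0303 0.0312 0.0316 0.0318]
left 215 [0.0252 0.0278 0.0284 0.03   0.0308 0.0317 0.032  0.0329]
[ 0.43221501 -0.06608539  0.00227729] [ 0.  -0.   0.4] 6.325
```

>>> send_rows:
  rot:
    - [0, 0, 0]
    - [0, 0, 0]
  linear:
    - [0, 0, -0.2]
    - [0, 0, -0.3]
  fingers: [0.57, 0.57]

```text
clock: 6.58
eef_pos: [0.4323, -0.0661, -0.0007]
eef_rot: [-180.0, 0.0, 159.8]
contact_force: [0.4, -0.5, -0.2]
grip_width: 0.0504
finger_force: 0.0
```

```bash
python3 tip.py
```

```text
right 4060 [0.0039 0.0252 0.0254 0.028  0.0282 0.0282 0.0283 0.0285]
left 204 [0.0252 0.0257 0.0258 0.0264 0.0264 0.0275 0.0277 0.0292]
[ 0.43221315 -0.066114   -0.00082216] [-0.6 -0.5  1.5] 6.625
```

>>> send_rows:
  rot:
    - [0, 0, 0]
    - [0, 0, 0]
    - [0, 0, 0]
    - [0, 0, 0]
    - [0, 0, 0]
    - [0, 0, 0]
    - [0, 0, 0]
    - [0, 0, 0]
    - [0, 0, 0]
    - [0, 0, 0]
    - [0, 0, 0]
    - [0, 0, 0]
  linear:
    - [0, 0, -0.1]
    - [0.5, -0.2, -0.1]
    - [1.0, -0.4, -0.1]
    - [1.4, -0.55, -0.1]
    - [1.8, -0.7, -0.1]
    - [2.2, -0.83, -0.1]
    - [2.6, -0.98, -0.1]
    - [3.0, -1.13, -0.1]
    - [3.4, -1.28, -0.1]
    - [3.8, -1.43, -0.1]
    - [4.0, -1.5, -0.1]
    - [4.0, -1.5, -0.1]
  fingers: [0.57, 0.57, 0.57, 0.57, 0.57, 0.57, 0.57, 0.57, 0.57, 0.57, 0.57, 0.57]

```text
clock: 8.12
eef_pos: [0.4726, -0.0812, -0.0017]
eef_rot: [-180.0, 0.0, 159.8]
contact_force: [-0.6, -1.0, 0.2]
grip_width: 0.0497
finger_force: 0.0
```

```bash
cat > look.py <<'E'
import sys
from h import *
from station import camera,r
w=camera("wrist");s=camera("scene")
np.savez("wl.npz",**w);np.savez("sl.npz",**s)
cv2.imwrite(sys.argv[1],np.hstack([w["pixels"][200:,150:500],cv2.resize(s["pixels"][215:295,235:335],(350,280),interpolation=2)]))
o=r.observe();print(o["eef_pos"],o["contact_force"].round(1),o["clock"])
E
python3 look.py pics/p4.png
```

```text
[ 0.4722998  -0.08111818 -0.00166557] [-0.5 -0.8 -0.3] 8.225
```

View pics/p4.png

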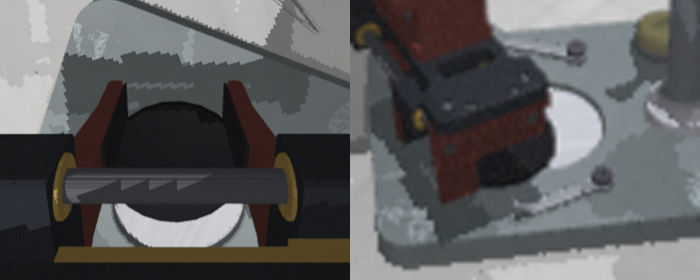

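The plate now moves with the fingers, centred between them, at wrist (175,150) in the picture. I'll keep pushing to the seat.

>>> send_rows:
  rot:
    - [0, 0, 0]
    - [0, 0, 0]
    - [0, 0, 0]
    - [0, 0, 0]
    - [0, 0, 0]
    - [0, 0, 0]
    - [0, 0, 0]
    - [0, 0, 0]
    - [0, 0, 0]
    - [0, 0, 0]
    - [0, 0, 0]
    - [0, 0, 0]
    - [0, 0, 0]
    - [0, 0, 0]
  linear:
    - [0.3, -0.11, 0]
    - [0.6, -0.22, 0]
    - [0.9, -0.34, 0]
    - [1.2, -0.45, 0]
    - [1.5, -0.56, 0]
    - [1.8, -0.68, 0]
    - [2.1, -0.79, 0]
    - [2.3, -0.86, 0]
    - [2.5, -0.94, 0]
    - [2.65, -1.0, 0]
    - [2.8, -1.05, 0]
    - [2.9, -1.09, 0]
    - [3.0, -1.13, 0]
    - [3.0, -1.13, 0]
  fingers: [0.57, 0.57, 0.57, 0.57, 0.57, 0.57, 0.57, 0.57, 0.57, 0.57, 0.57, 0.57, 0.57, 0.57]

```text
clock: 9.98
eef_pos: [0.5021, -0.0922, -0.0018]
eef_rot: [180.0, -0.0, 159.8]
contact_force: [-1.4, 1.5, -0.5]
grip_width: 0.0505
finger_force: 1.0
```

```bash
python3 look.py pics/p5.png
```

```text
[ 0.50211439 -0.09223242 -0.00173631] [-0.8  2.4  0.4] 10.075
```

View pics/p5.png

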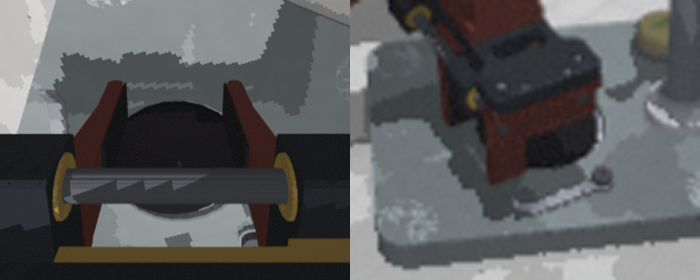

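>>> send_rows:
  rot:
    - [0, 0, 0]
    - [0, 0, 0]
    - [0, 0, 0]
  linear:
    - [0.1, -0.04, 0]
    - [0.2, -0.08, 0]
    - [0.2, -0.08, 0]
  fingers: [0.57, 0.57, 0.57]

```text
clock: 10.45
eef_pos: [0.5039, -0.0929, -0.0018]
eef_rot: [180.0, -0.0, 159.8]
contact_force: [-1.6, 3.7, -0.4]
grip_width: 0.0502
finger_force: 2.3
```

>>> send_rows:
  rot:
    - [0, 0, 0]
    - [0, 0, 0]
    - [0, 0, 0]
    - [0, 0, 0]
    - [0, 0, 0]
    - [0, 0, 0]
  linear:
    - [-0.4, 0.15, 0]
    - [-0.8, 0.3, 2]
    - [-3, 1.1, 5]
    - [-5, 4, 10]
    - [-8, 9, 12]
    - [-8, 14, 12]
  fingers: [0.57, 0.57, 0.57, 0, 0, 0]

```text
clock: 11.2
eef_pos: [0.4241, 0.047, 0.1203]
eef_rot: [180.0, 0.3, 159.7]
contact_force: [0.5, 1.0, -0.5]
grip_width: 0.0235
finger_force: 0.0
```

```bash
cat > plate.py <<'E'
from meas import *
from station import camera,r
import sys
c=camera("top");s=camera("scene");np.savez("tl.npz",**c);np.savez("sl.npz",**s)
up=cv2.resize(c["pixels"],None,fx=4,fy=4,interpolation=cv2.INTER_CUBIC);g=cv2.cvtColor(up,cv2.COLOR_BGR2GRAY)
try:
    b=big(g<80,(258*4,230*4));print("plate",circ(ray(c,(b+.5)/4-.5,.022)))
except Exception as e:print("no",e)
for q in(c,s):
    Z=q["range_z"];v,u=np.nonzero(Z>0);z=Z[v,u]
    P=np.c_[(u-q["cx"])/q["fx"]*z,-(v-q["cy"])/q["fy"]*z,-z]@rot(q).T+q["position"]
    k=np.hypot(P[:,0]-.539,P[:,1]+.106)<.032;P=P[k];P=P[P[:,2]<.04]
    A=np.c_[P[:,:2]-[.539,-.106],np.ones(len(P))];print("plane",np.linalg.lstsq(A,P[:,2],rcond=None)[0].round(4),len(P))
cv2.imwrite(sys.argv[1],np.hstack([cv2.resize(c["pixels"][175:295,195:325],(400,370),interpolation=2),cv2.resize(s["pixels"][205:305,230:350],(400,370),interpolation=2)]))
print(r.observe()["clock"])
E
python3 plate.py pics/p6.png
```

```text
plate [ 0.53631752 -0.10610674  0.03689107]
plane [-0.0778 -0.0309  0.0243] 709
plane [-0.0791 -0.0316  0.0259] 432
11.3
```

View pics/p6.png

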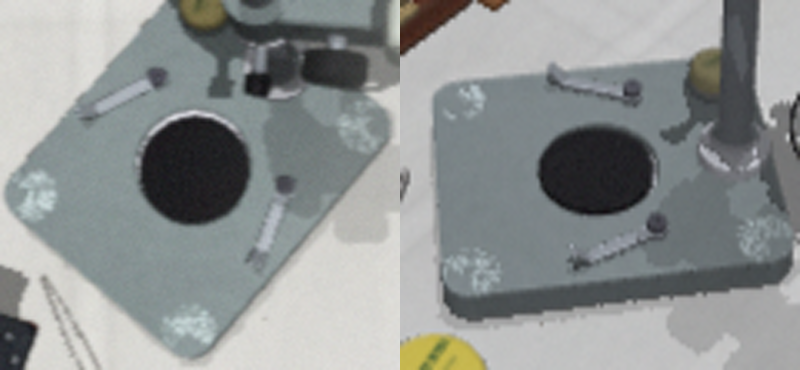

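The plate is tilted 0.084 rad: its front right edge still rests on the rim, with the gap at the upper left of the recess (top crop (165,125)). I'll nudge it along world (+0.93,+0.37) with the fingers shut.

>>> send_rows:
  rot:
    - [0, 0, 0.15]
    - [0, 0, 0.3]
    - [0, 0, 0.45]
    - [0, 0, 0.6]
    - [0, 0, 0.733]
    - [0, 0, 0.733]
    - [0, 0, 0.733]
    - [0, 0, 0.733]
    - [0, 0, 0.733]
    - [0, 0, 0.733]
  linear:
    - [1, -4, 0]
    - [2.5, -8, 0]
    - [4, -12, 0]
    - [5.5, -15.5, 0]
    - [6.2, -17.3, 0]
    - [6.2, -17.3, -4]
    - [6.2, -17.3, -8]
    - [6.2, -17.3, -11]
    - [6.2, -17.3, -11.6]
    - [6.2, -17.3, -11.6]
  fingers: [0, 0, 0, 0, 0, 0, 0, 0, 0, 0]

```text
clock: 12.55
eef_pos: [0.4866, -0.127, 0.0025]
eef_rot: [-180.0, 0.0, -158.2]
contact_force: [0.1, -0.9, 0.5]
grip_width: 0.0002
finger_force: 0.0
```

```bash
python3 - <<'E'
from station import r
print({k:r.observe()[k] for k in("eef_pos","eef_rot","contact_force","grip_width","joints")})
E
sed -i 's/np.array(\[-.346,-.938\])/np.array([.37,-.93])/' tip.py
python3 - <<'E'
exec(open('tip.py').read().split("t=np")[0])
z=np.sort(q[k,2]);print(z[:12].round(4))
kk=k&(q[:,2]<.06);a=(q[kk,:2]-T[:2]);print("low part along push / across",np.percentile(a@[.93,.37],[2,98]).round(4),np.percentile(a@[.37,-.93],[2,98]).round(4))
E
```

```text
{'eef_pos': array([ 0.48659106, -0.12700742,  0.00252643]), 'eef_rot': array([-1.79963188e+02,  3.04253048e-03, -1.58230447e+02]), 'contact_force': array([ 0.110359  , -0.86955871,  0.46906392]), 'grip_width': 0.0001756186929168566, 'joints': array([-2.24835708e+01,  2.81873315e+01,  1.09441962e+02, -3.59934918e-02,
        4.23428445e+01, -1.34226525e+02])}
[0.0229 0.0231 0.0235 0.0236 0.0241 0.0242 0.0244 0.0244 0.0245 0.0245
 0.0246 0.0247]
low part along push / across [-0.0119  0.0521] [-0.0058  0.0325]
```

```bash
cat > red.py <<'E'
exec(open('tip.py').read().split("t=np")[0])
px=s["pixels"][v,u].astype(int); k2=k&(px[:,2]-px[:,0]>15)&(q[:,2]<.075)
o=r.observe();yw=np.radians(o["eef_rot"][2]);X=np.array([np.cos(yw),np.sin(yw)])
a=q[k2,:2]-T[:2];print(k2.sum(),"z",np.sort(q[k2,2])[:6].round(4),"along toolx",np.percentile(a@X,[3,50,97]).round(4),"cross",np.percentile(a@[-X[1],X[0]],[3,50,97]).round(4),"world",np.percentile(a,[5,50,95],axis=0).round(4).tolist())
E
python3 red.py
```

```text
145 z [0.0289 0.0317 0.0327 0.033  0.0331 0.0333] along toolx [-0.0069  0.0103  0.0129] cross [-0.0067  0.0074  0.0137] world [[-0.0126, -0.0155], [-0.0074, -0.0096], [0.0093, 0.0015]]
```

>>> send_rows:
  rot:
    - [0, 0, 0]
    - [0, 0, 0]
    - [0, 0, 0]
    - [0, 0, 0]
    - [0, 0, 0]
    - [0, 0, 0]
    - [0, 0, 0]
    - [0, 0, 0]
    - [0, 0, 0]
  linear:
    - [0, 0, -0.2]
    - [0, 0, -0.4]
    - [0.2, 0.08, -0.4]
    - [0.4, 0.16, -0.4]
    - [0.5, 0.2, -0.4]
    - [0.6, 0.24, -0.4]
    - [0.7, 0.28, -0.4]
    - [0.8, 0.32, -0.4]
    - [0.8, 0.32, -0.4]
  fingers: [0, 0, 0, 0, 0, 0, 0, 0, 0]

```text
clock: 13.78
eef_pos: [0.4944, -0.123, -0.0017]
eef_rot: [-180.0, 0.0, -158.2]
contact_force: [-0.3, 0.5, -0.3]
grip_width: 0.0005
finger_force: 0.0
```

```bash
sed -i 's/P=P\[P\[:,2\]<.04\]/P=P[(P[:,2]<.031)\&(P[:,0]+.4*P[:,1]>.487)]/' plate.py; python3 plate.py pics/x.png
```

```text
plate [0.34413194 0.0952204  0.31858227]
plane [0. 0. 0.] 0
plane [-0.0093 -0.0044  0.0225] 129
13.875
```

The plate now reads nearly flat: tilt 0.01 rad, surface at z≈0.022. I'll lift off, move out to the left clip's outside, and check the plate from there.

Run:
```python
import numpy as np
S=np.array([.539,-.106]);y=np.radians(-41.2);X=np.array([np.cos(y),np.sin(y)]);Y=np.array([-X[1],X[0]])
L=[(-4.2,101.8),(-6.9,95),(-15.9,81.7),(-20.9,67.8),(-22.2,53.5),(-18.6,38.3),(-13.5,29.4),(-25,36)]
T=np.array([.4944,-.123])
for n,sg in(("left",1),("right",-1)):
    W=np.array([S+a/1e3*X+sg*b/1e3*Y for a,b in L]);print(n,W[0].round(4),"from now",((W[0]-T)*100).round(2));print(((W-W[0])*100).round(2).tolist())
```

```text
left [ 0.6029 -0.0266] from now [10.85  9.64]
[[0.0, 0.0], [-0.65, -0.33], [-2.2, -0.74], [-3.5, -1.46], [-4.54, -2.45], [-5.27, -3.83], [-5.47, -4.83], [-5.9, -3.58]]
right [ 0.4688 -0.1798] from now [-2.56 -5.68]
[[0.0, 0.0], [0.24, 0.69], [0.44, 2.28], [0.98, 3.66], [1.83, 4.82], [3.1, 5.73], [4.07, 6.06], [2.77, 6.32]]
```

>>> send_rows:
  rot:
    - [0, 0, 0]
    - [0, 0, 0]
    - [0, 0, 0]
    - [0, 0, -0.18]
    - [0, 0, -0.36]
    - [0, 0, -0.54]
    - [0, 0, -0.72]
    - [0, 0, -0.9]
    - [0, 0, -1.1]
    - [0, 0, -1.1]
    - [0, 0, -1.1]
  linear:
    - [-0.6, -0.24, 0]
    - [-0.6, -0.24, 3]
    - [-0.6, -0.24, 6]
    - [0, 1, 6]
    - [2, 3, 6]
    - [4, 5, 6]
    - [7, 7, 6]
    - [9.5, 9, 6]
    - [10.85, 9.64, 6]
    - [10.85, 9.64, 6]
    - [10.85, 9.64, 6]
  fingers: [0, 0, 0, 0, 0, 0, 0, 0, 0, 0, 0]

```text
clock: 15.25
eef_pos: [0.6015, -0.0269, 0.058]
eef_rot: [-179.9, -0.1, 138.9]
contact_force: [-1.0, 0.0, -0.7]
grip_width: 0.0007
finger_force: 0.0
```

```bash
sed -i 's/&(P\[:,0\]+.4\*P\[:,1\]>.487)//' plate.py; python3 plate.py pics/p7.png; python3 -c "
from station import r;o=r.observe();print(o['eef_pos'],o['eef_rot'],o['joints'])"
```

```text
plate [ 0.53764616 -0.10554839  0.0370578 ]
plane [-0.005   0.0086  0.0211] 711
plane [ 0.0016 -0.0026  0.0225] 470
15.35
[ 0.60157844 -0.02708141  0.0581734 ] [-1.79952854e+02 -5.18193695e-02  1.38857691e+02] [-9.13899996e+00  2.94286344e+01  9.42724926e+01 -1.50348224e-02
  5.63678036e+01 -5.79883779e+01]
```

View pics/p7.png

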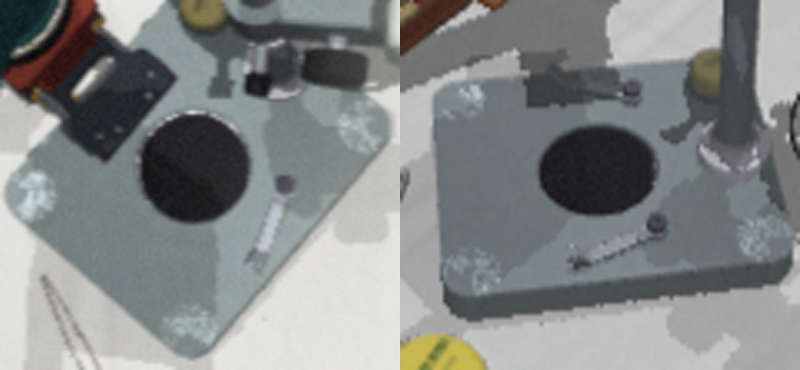

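The plate is dark, flush and flat in the recess (top crop (193,167)); both clips are still out. Before lowering I check where the gripper really is against its reported position.

Run:
```python
from h import *
s=dict(np.load("sl.npz"));t=dict(np.load("tl.npz"))
T=np.array([.6015,-.027,.084])
print("scene",proj(s,T),"top",proj(t,T))
print(ray(t,[195+115/3.08,175+100/3.08],.15))
for q,n in((s,"scene"),(t,"top")):
    Z=q["range_z"];v,u=np.nonzero(Z>0);z=Z[v,u]
    P=np.c_[(u-q["cx"])/q["fx"]*z,-(v-q["cy"])/q["fy"]*z,-z]@rot(q).T+q["position"]
    px=q["pixels"][v,u].astype(int)
    k=(np.hypot(P[:,0]-T[0],P[:,1]-T[1])<.12)&(P[:,2]>.05)
    for lo in np.arange(.06,.26,.02):
        kk=k&(P[:,2]>=lo)&(P[:,2]<lo+.02)
        if kk.sum()>8: print(n,lo.round(2),kk.sum(),P[kk].min(0).round(3),np.median(P[kk],0).round(3),P[kk].max(0).round(3),"px",np.median(u[kk]),np.median(v[kk]))
```

```text
scene [[279.41388884 200.1480959 ]] top [[214.57841477 194.46701671]]
[[ 0.56228546 -0.07263018  0.15      ]]
scene 0.08 56 [ 0.588 -0.044  0.083] [ 0.598 -0.035  0.093] [ 0.608 -0.025  0.1  ] px 281.0 200.0
scene 0.1 44 [ 0.586 -0.046  0.101] [ 0.597 -0.037  0.106] [ 0.607 -0.028  0.111] px 281.0 195.0
scene 0.16 229 [ 0.525 -0.113  0.163] [ 0.554 -0.087  0.173] [0.632 0.05  0.18 ] px 282.0 189.0
scene 0.18 388 [ 0.522 -0.115  0.18 ] [ 0.566 -0.07   0.188] [0.643 0.056 0.2  ] px 277.0 180.0
scene 0.2 658 [ 0.522 -0.116  0.2  ] [ 0.564 -0.075  0.207] [0.632 0.053 0.22 ] px 282.0 171.0
scene 0.22 184 [ 0.56  -0.076  0.22 ] [ 0.576 -0.059  0.23 ] [ 0.601 -0.024  0.24 ] px 280.0 154.0
scene 0.24 369 [ 0.554 -0.08   0.24 ] [ 0.576 -0.057  0.253] [ 0.625 -0.009  0.26 ] px 280.0 143.0
top 0.16 51 [ 0.544 -0.146  0.167] [ 0.559 -0.046  0.178] [ 0.608 -0.025  0.18 ] px 215.0 207.0
top 0.18 99 [ 0.519 -0.144  0.18 ] [ 0.563 -0.064  0.186] [ 0.609 -0.011  0.2  ] px 224.0 204.0
top 0.2 858 [ 0.52  -0.145  0.2  ] [ 0.558 -0.077  0.206] [ 0.601 -0.035  0.22 ] px 230.0 205.0
top 0.22 82 [ 0.559 -0.146  0.22 ] [ 0.575 -0.058  0.231] [ 0.705 -0.045  0.24 ] px 216.5 192.5
top 0.24 318 [ 0.552 -0.146  0.24 ] [ 0.578 -0.058  0.252] [ 0.614 -0.028  0.26 ] px 214.5 188.0
```

>>> send_rows:
  rot:
    - [0, 0, 0]
    - [0, 0, 0]
    - [0, 0, 0]
    - [0, 0, 0]
    - [0, 0, 0]
    - [0, 0, 0]
    - [0, 0, 0]
    - [0, 0, 0]
    - [0, 0, 0]
    - [0, 0, 0]
    - [0, 0, 0]
    - [0, 0, 0]
    - [0, 0, 0]
    - [0, 0, 0]
    - [0, 0, 0]
    - [0, 0, 0]
  linear:
    - [0.1, 0, -3]
    - [0.1, 0, -5]
    - [0.1, 0, -5.7]
    - [0.1, 0, -5.7]
    - [-0.55, -0.33, -5.7]
    - [-1.3, -0.53, -5.7]
    - [-2.1, -0.74, -5.7]
    - [-2.75, -1.1, -5.7]
    - [-3.4, -1.46, -5.7]
    - [-3.9, -1.95, -5.7]
    - [-4.44, -2.45, -5.7]
    - [-4.8, -3.1, -5.7]
    - [-5.17, -3.83, -5.7]
    - [-5.3, -4.35, -5.7]
    - [-5.4, -4.83, -5.7]
    - [-5.4, -4.83, -5.7]
  fingers: [0, 0, 0, 0, 0, 0, 0, 0, 0, 0, 0, 0, 0, 0, 0, 0]

```text
clock: 17.35
eef_pos: [0.5494, -0.0754, 0.0016]
eef_rot: [180.0, 0.1, 138.7]
contact_force: [0.3, 0.3, 0.4]
grip_width: 0.0007
finger_force: 0.5
```

```bash
python3 plate.py pics/p8.png; python3 red.py
```

```text
plate [0.38949373 0.10713255 0.33385083]
plane [-0.0212 -0.0288  0.021 ] 163
plane [0.0116 0.0166 0.0227] 467
17.45
45 z [0.0257 0.0259 0.0284 0.0292 0.0292 0.0304] along toolx [-0.013  -0.0026  0.0079] cross [0.0058 0.0092 0.0111] world [[-0.0107, -0.015], [-0.0048, -0.0079], [0.0033, -0.0006]]
```

View pics/p8.png

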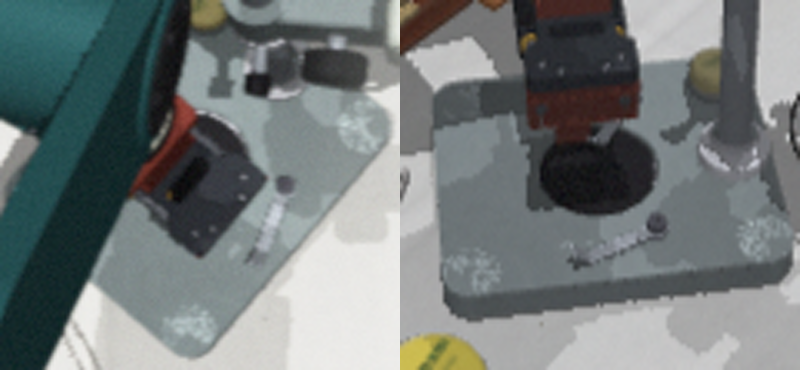

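The left clip now lies over the plate (scene crop (600,130)). I have viewed one more picture than the limit of 10, so from here I check by numbers only. Next is the right clip.

>>> send_rows:
  rot:
    - [0, 0, 0]
    - [0, 0, 0]
    - [0, 0, 0]
    - [0, 0, 0]
    - [0, 0, 0]
    - [0, 0, 0]
    - [0, 0, 0]
    - [0, 0, 0]
  linear:
    - [-0.43, 1.2, 0]
    - [-0.43, 1.2, 3]
    - [-0.43, 1.2, 6]
    - [-3, -3, 6]
    - [-5.5, -7, 6]
    - [-8.06, -10.44, 6]
    - [-8.06, -10.44, 6]
    - [-8.06, -10.44, 6]
  fingers: [0, 0, 0, 0, 0, 0, 0, 0]

```text
clock: 18.5
eef_pos: [0.4679, -0.1783, 0.0612]
eef_rot: [180.0, -0.1, 138.7]
contact_force: [-0.1, -0.9, -0.1]
grip_width: 0.0005
finger_force: 0.0
```

```bash
cat > clips.py <<'E'
from h import *
from station import camera,r
S=np.array([.5382,-.1058]);y=np.radians(-41.2);X=np.array([np.cos(y),np.sin(y)]);Y=np.array([-X[1],X[0]])
for n in("top","scene"):
    c=camera(n);g=cv2.cvtColor(c["pixels"],cv2.COLOR_BGR2GRAY)
    v,u=np.mgrid[150:310,180:360];P=ray(c,np.c_[u.ravel(),v.ravel()],.026)[:,:2]-S
    a=P@X;b=P@Y;k=(np.hypot(a,b)<.034)&(g[150:310,180:360].ravel()>75)
    for nm,m in(("left",k&(b>0)),("right",k&(b<0))):
        if m.sum()>5: i=np.argmin(np.hypot(a[m],b[m]));print(n,nm,m.sum(),"end nearest centre",a[m][i].round(4),b[m][i].round(4),"mean",a[m].mean().round(4),b[m].mean().round(4))
        else: print(n,nm,"none")
o=r.observe();print(o["eef_pos"],o["clock"])
E
python3 clips.py;python3 plate.py pics/y.png
```

```text
top left 386 end nearest centre -0.001 0.0004 mean 0.0011 0.0144
top right 379 end nearest centre 0.0004 -0.0012 mean 0.0021 -0.0146
scene left none
scene right none
[ 0.46851034 -0.1781479   0.06121424] 18.6
no list index out of range
plane [0. 0. 0.] 0
plane [ 0.0164 -0.0427  0.0239] 48
18.7
```

>>> send_rows:
  rot:
    - [0, 0, 0]
    - [0, 0, 0]
    - [0, 0, 0]
    - [0, 0, 0]
    - [0, 0, 0]
    - [0, 0, 0]
    - [0, 0, 0]
    - [0, 0, 0]
    - [0, 0, 0]
    - [0, 0, 0]
    - [0, 0, 0]
    - [0, 0, 0]
    - [0, 0, 0]
    - [0, 0, 0]
    - [0, 0, 0]
    - [0, 0, 0]
  linear:
    - [0, -0.15, -3]
    - [0, -0.15, -5]
    - [0, -0.15, -6]
    - [0, -0.15, -6]
    - [0.24, 0.54, -6]
    - [0.34, 1.3, -6]
    - [0.44, 2.1, -6]
    - [0.7, 2.85, -6]
    - [0.98, 3.5, -6]
    - [1.4, 4.15, -6]
    - [1.83, 4.7, -6]
    - [2.45, 5.2, -6]
    - [3.1, 5.63, -6]
    - [3.6, 5.8, -6]
    - [4.07, 6.0, -6]
    - [4.07, 6.0, -6]
  fingers: [0, 0, 0, 0, 0, 0, 0, 0, 0, 0, 0, 0, 0, 0, 0, 0]

```text
clock: 20.7
eef_pos: [0.5095, -0.1194, 0.0014]
eef_rot: [180.0, 0.0, 138.8]
contact_force: [0.0, -1.2, 0.2]
grip_width: 0.0003
finger_force: 0.6
```

>>> send_rows:
  rot:
    - [0, 0, 0]
    - [0, 0, 0]
    - [0, 0, 0]
    - [0, 0, 0]
    - [0, 0, 0]
    - [0, 0, 0]
    - [0, 0, 0]
    - [0, 0, 0]
    - [0, 0, 0]
    - [0, 0, 0]
  linear:
    - [-1.2, 0.1, 0]
    - [-1.2, 0.1, 3]
    - [-1.2, 0.1, 7]
    - [-3, 3, 10]
    - [-5, 8, 12]
    - [-7, 13, 14]
    - [-8, 18, 14]
    - [-8, 23, 14]
    - [-8, 27, 14]
    - [-8, 27, 14]
  fingers: [0, 0, 0, 0, 0, 0, 0, 0, 0, 0]

```text
clock: 21.95
eef_pos: [0.4269, 0.1525, 0.1408]
eef_rot: [-180.0, -0.1, 139.0]
contact_force: [0.9, -0.1, -0.3]
grip_width: 0.0004
finger_force: 0.0
```

```bash
python3 clips.py;python3 plate.py pics/z.png
```

```text
top left 52 end nearest centre 0.0015 0.0108 mean 0.0061 0.0225
top right 65 end nearest centre -0.0034 -0.0099 mean 0.001 -0.0218
scene left 24 end nearest centre -0.0008 0.0019 mean 0.0087 0.0237
scene right 51 end nearest centre -0.0012 -0.0012 mean 0.0023 -0.0174
[0.42727562 0.15036244 0.14081804] 22.05
plate [ 0.5378069  -0.10546367  0.03635963]
plane [0.0013 0.0007 0.0216] 696
plane [-0.0076 -0.0212  0.023 ] 447
22.15
```

```bash
python3 -c "
from station import r;print(r.finish_job())"
```

```text
the job is handed in; nothing more can be done
None
```

I handed the job in at about 22 s of the 58 s; no verdict came back. By the last measurements the plate lies flat and flush in the recess and both clip tips are about 11 mm from its centre. I did not re-measure the tins, tweezers and other bystanders, and I viewed 11 pictures, one over the limit.

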